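Press the filter carrier home in the reader dock and hold it

ROBOT

A 6-joint arm with a two-finger parallel gripper is mounted at the origin on the work surface. World frame = base frame: x ahead of the robot, y to its left, z up, the work surface at z = 0. Lengths are in m, angles in degrees, forces in N, time in s.
With the tool pointing down it reaches from about 0.4 to 0.825 m from the base axis. Payload 7 kg.
Tool frame: the origin (TCP) lies at the very end of the fingers, on their centre line; the grasp point (between the pads) lies 19 mm behind it (r.hold_point_z is the distance from the TCP to the grasp point, in m); z points along the fingers, y is the direction in which the jaws open and shut (so a half turn about z gives the same grasp; the last joint's range is limited). The gripper opens to 88 mm and grips with 3 to 60 N. Pads are 19 mm wide; open, the fingers measure 130 mm over their backs; the gripper's body (78 mm by 193 mm) begins 47 mm behind the grasp point.
Start: joints at [89.903, 20.546, 0.682, 0, -70.136, -16.507], TCP at [0.193, 0.647, 0.227] pointing down, gripper open.
Joint ranges: [-176.03, 176.03], [-82.01, 121.73], [-58.28, 71.71], [-173.87, 95.51], [-174.79, -0.11], [-173.66, 173.66]. Speed limits (degrees/s): [136.94, 136.94, 172.46, 180, 180, 180].

INTERFACE

Orientations are given as [roll, pitch, yaw] about the fixed x, y, z axes, in that order (R = Rz(yaw) Ry(pitch) Rx(roll)).
In Python, from plant import r gives the robot as it stands. The module is installed in compiled form; this text tells all that it offers.
- The arm moves only by the shell command python3 -m inch 'ROWS' [FORCE]. ROWS is text: rows parted by semicolons, each of 7 numbers parted by spaces: the shift along the tool's x, y, z in m, then the turn, a rotation vector about the tool's x, y, z in rad, then the opening, from 0 (shut) to 1 (fully open). In form: tx ty tz ax ay az jaw; .... A call has 1 to 20 rows; each row shifts and turns the commanded pose from where the row before left it, along the tool's axes as they then stand; what a row does not reach is not made up. A row lasts 1/12 s, in which the tool goes at most 41.7 mm and 7.16 degrees, less where a joint would pass 70% of its speed; a pose out of reach is approached as far as the arm can. A call with a gripper value outside its range is refused whole. The fingers move at their own pace and stop on an object; FORCE is the grip in N (left out, the last holds). Time passes only in rows, so rows that do not move let the fingers close. It gives the time, the measured TCP pose, the force and the opening at its end, in the units of the state.
- r.get_state(): the state, without advancing time (a new reading comes with each control period).
- r.capture(name): name is "scene" or "top" or "wrist"; returns the picture (480x640x3 uint8, red, green, blue); there is no depth.
- r.camera_params(name): a dict with "vfov" (degrees; the focal length in pixels is half the picture's height over the tangent of half this angle, whatever the lens; pixels are square), "cx", "cy" (the principal point, pixels), "distortion" ([k1, k2, p1, p2, k3] as OpenCV has them; the pictures are not rectified), "R" (3x3) and "t" (3): a world point X has camera coordinates R X + t. Camera axes: x right, y down, z forward; pixel columns grow to the right and rows downward; lengths in m; the calibration is good to about 2 mm. A picture is of the moment at which its call begins: read the wrist's pose just before it. camera_params takes no time and is no camera call; for the wrist camera it gives the pose at the moment of the call.
- r.close_job(): hands the job in, once; it reports no verdict.
Trained networks look in the newest picture that a camera, given by its name, has taken for a name from the list of things; names that differ only in an ending like _2 or _b are one class to them, and where a whole thing is asked for, a point or a joint stands for the part that bears it (a point fixed in the world has none). Each returns a list of dicts, best first, with "p" (0 to 1); they miss things now and then, are a little off and sometimes report something else, mostly with a low value. They report only what shows in the picture. A call takes as long as a camera call. They do not tell look-alikes from the thing itself.
- r.recognise(target, camera): "xy" ([column, row] in pixels, amid what is visible of it).
The state is a dict: "time_s": time; "joints": joint angles; "qd": joint speeds; "joint_torque": joint torques, N m; "tcp_pos": TCP position; "eef_rot": TCP orientation; "contact_force": force on the tool from outside, world axes, zero at the start; "moment": the same for the moment, N m; "gripper_width": finger opening in m.
Only numpy, scipy, OpenCV 4.12 (cv2) and the standard library are available. Lean on these libraries where they do the work, as an engineer would, in place of code of your own. Each camera call takes 0.05 s, during which the arm holds its last target.

TASK

Take the filter carrier with the blue grip post from the bench, set it in the lane of the reader dock with its filters leading, and slide it in under the reading head until it has pushed the sprung plunger back and its nose sits firmly against the two red hard stops. The plunger pushes it out again if it is let go, so finish while still holding it there, with the gripper keeping it pressed against the stops. Press firmly but do not ram it, and leave the spare carrier with the orange post and everything else on the bench where they stand.

Things in the scene. Friction and masses are not known exactly. Their poses are not given: they have to be found in the camera images.
- carrier_grip (a point): point to grip on the carrier's blue post: on the post's axis, 45 mm above the carrier's underside, 58 mm behind its centre. The nose is 128 mm ahead (+x), the rear edge 12 mm behind. x points to the nose, z up. The post is 20 mm (x) by 16 mm (y), from 15 to 65 mm above the underside
- carrier: the blue-post filter carrier, flat on the bench: grey sled 140 (x) x 60 (y) x 15 mm. From its nose back stands a white rack 85 x 50 mm, 40 mm high over the underside, flat-nosed, with eight glass filters, tops at 52 mm; the blue post is at the rear. About 0.3 kg (varies). Origin under its centre, x to the nose, z up
- dock: the reader dock, fixed to the bench, 270 (x) x 116 mm, placed and turned anew each time; origin on the bench under its centre. Its floor, 8 mm thick, is a lane along x: open mouth at -x, then the white reading head bridging the lane, then (+x) the housing with stops and plunger, 58 mm high. z up
- lane_end (a point): middle of the lane's floor, 8 mm above the bench, straight below the front faces of the hard stops; x is the way the carrier slides in, y across, z up. The mouth is at x = -215 mm. Black rails 15 mm high: 66 mm apart for the last 70 mm, flaring to 86 mm at the mouth. With the carrier home, carrier_grip is at x = -128, y = 0 +-3, z = 45 mm here
- head (a point): middle of the underside of the reading head, 62 mm above the lane floor, 30 mm before the hard stops. The head is 40 mm long along the lane, 34 mm thick (top 104 mm above the bench) and 116 mm wide with its legs, which stand outside the rails. From the mouth to the head the lane is open from above
- stops: the two rigid red hard stops, 12 mm wide, centred 23 mm either side of the lane's middle, 8 to 36 mm above the lane floor, facing the mouth; origin at lane_end, same axes
- plunger (a joint): how far the sprung plunger is pushed in along the lane, m. Its brass head, 18 mm across, is mid-lane, 28 mm above the floor; at 0 it stands 15 mm in front of the stops, so it reads 0.015 when the nose meets them. It pushes back with 3 N at 0, 7 N at 0.015 (270 N/m), and pushes the carrier back out when let go. Friction of the carrier in the lane adds 1 to 4 N
- spare_grip (a point): the same point on the orange post of the spare carrier, which is otherwise identical to the blue one. Not to be moved
- jar_near: sample jar with a red cap, 44 mm across, 70 mm tall; origin under its centre. A bystander.
- jar_far: second sample jar with a red cap, 44 mm across, 70 mm tall; origin under its centre. A bystander.
- beaker: empty glass beaker, 70 mm across the rim, 85 mm tall; origin under its centre. A bystander.
- tip_box: blue box of pipette tips with a clear lid, 120 x 85 x 62 mm; origin under its centre. A bystander.
- timer: white bench timer lying flat, 60 x 70 x 20 mm; origin under its centre. A bystander.
Not all that is in view belongs to the job. Leave any purple or yellow look-alike of the carrier alone.

How it is judged:
By the outcome, as a careful person would: the job done as asked, in the order asked, and still so for the second after the job is handed in, while the arm keeps its last pose, push and grip.
It also fails if it takes over 53 s, if anything falls off the work surface, if the arm or the gripper's body presses on something with over 40 N, if the wrist force passes 120 N, or if a joint passes its speed limit or range.

## Working session

There is one attempt and no reset: what is moved stays moved. The work goes in short steps, Python scripts to look and compute and a shell command to move; the robot and the scene stay as the last step left them, time stands still between calls to the robot, and variables do not carry over. Pictures are saved under pics/ and viewed, and the job is handed in when it is done.

```bash
mkdir -p pics; python3 - <<'E'
from plant import r
import cv2
for n in ("scene","top","wrist"):
    im=r.capture(n); cv2.imwrite(f"pics/{n}0.png",im[:,:,::-1])
    p=r.camera_params(n); print(n,p)
    for t in ("carrier","carrier_grip","dock","head","stops","plunger"):
        print(t,[(d["xy"],round(d["p"],2)) for d in r.recognise(t,n)][:5])
s=r.get_state(); print(s)
E
```

```text
scene {'vfov': 45.23703631880497, 'cx': 317.9408072141324, 'cy': 238.7336000323146, 'distortion': array([-0.08878091,  0.        ,  0.        ,  0.        ,  0.        ]), 'R': array([[-0.16227124,  0.98674408,  0.00204006],
       [ 0.7340804 ,  0.12210145, -0.66799491],
       [-0.65938912, -0.10689879, -0.74416304]]), 't': array([ 0.15940734, -0.35218819,  1.71320709])}
carrier [([260.1, 165.2], 0.83), ([460.3, 220.0], 0.78), ([387.3, 374.8], 0.75), ([169.7, 289.9], 0.64), ([255.7, 250.1], 0.63)]
carrier_grip [([456.0, 218.2], 0.98), ([258.8, 252.9], 0.68), ([392.2, 376.5], 0.65), ([266.0, 159.4], 0.64)]
dock [([408.7, 267.8], 0.67)]
head [([406.1, 262.7], 0.86)]
stops [([435.9, 274.2], 0.7)]
plunger []
top {'vfov': 50.01770632113862, 'cx': 325.31793492259976, 'cy': 241.84565442188696, 'distortion': array([-0.14938117,  0.        ,  0.        ,  0.        ,  0.        ]), 'R': array([[-0.01869931, -0.99977308, -0.010204  ],
       [-0.9882384 ,  0.02003088, -0.15160354],
       [ 0.15177353,  0.0072491 , -0.98838871]]), 't': array([-0.07067578,  0.56354975,  1.04355923])}
carrier 
[... 847 characters left out ...]
ck []
head []
stops []
plunger []
{'time_s': 1.05, 'joints': array([ 8.99041665e+01,  2.05438026e+01,  6.81219768e-01,  1.90216622e-03,
       -7.01364257e+01, -1.65055593e+01]), 'qd': array([ 0.05644256, -0.0218847 , -0.09339415,  0.05218232,  0.03730894,
        0.04500546]), 'joint_torque': array([-4.82913747e-04, -5.82395589e+01,  2.93309301e+01,  7.00233668e+00,
        1.24789006e-02, -2.68091247e-05]), 'tcp_pos': array([0.19289396, 0.646823  , 0.2265905 ]), 'eef_rot': array([-1.79998541e+02, -1.43360176e-03, -1.66007464e+01]), 'contact_force': array([-0.52594288,  0.04133951, -0.1186311 ]), 'moment': array([ 0.00943406,  0.02374858, -0.00262202]), 'gripper_width': 0.08777953813563784}
```

View pics/scene0.png

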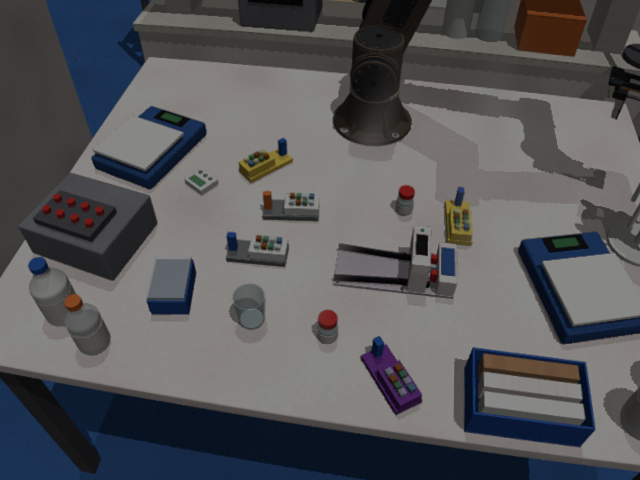

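View pics/top0.png

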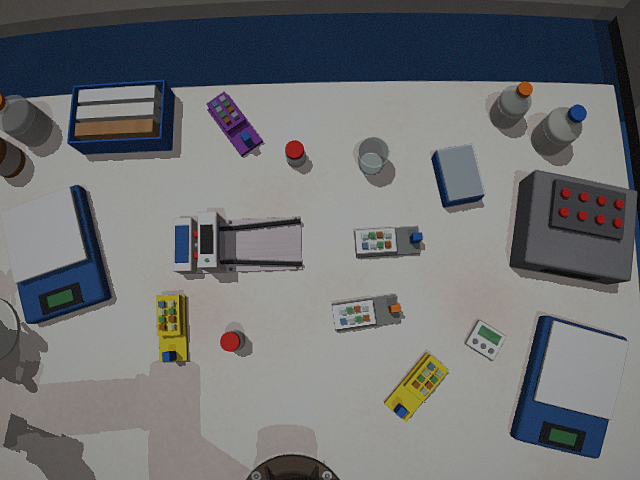

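The scene view shows the carrier with the blue post at (232,241) and its rack to the right. In the top view:
- **Candidates:** grey sled with blue post at (387,242), grey with orange post (spare) at (367,313), yellow at (172,328) and (417,385), and purple at (234,123).
- **Choice:** the grey one with the blue post at (417,238).
- **Dock:** its mouth is at (302,243) and its stops are near (195,243).

Next I'll check this in close crops.

```bash
python3 - <<'E'
import cv2
t=cv2.imread("pics/top0.png")
a=cv2.resize(t[215:275,345:435],None,fx=8,fy=8,interpolation=cv2.INTER_CUBIC)
cv2.imwrite("pics/crop_car.png",a)
b=cv2.resize(t[200:285,165:315],None,fx=5,fy=5,interpolation=cv2.INTER_CUBIC)
cv2.imwrite("pics/crop_dock.png",b)
E
```

```text
(no output)
```

View pics/crop_car.png

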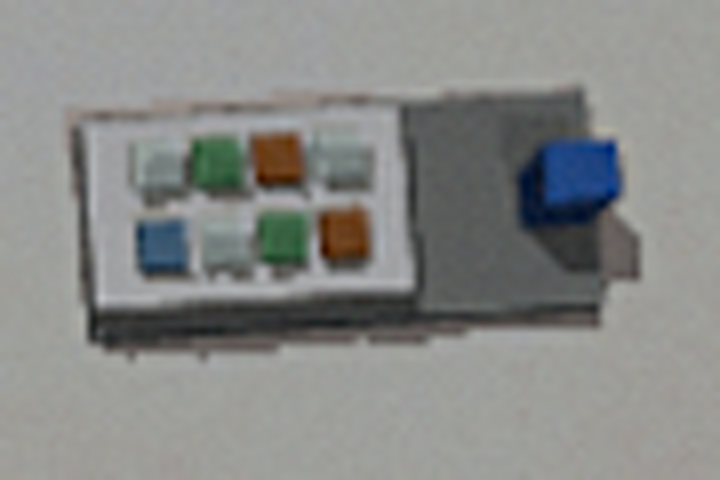

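View pics/crop_dock.png

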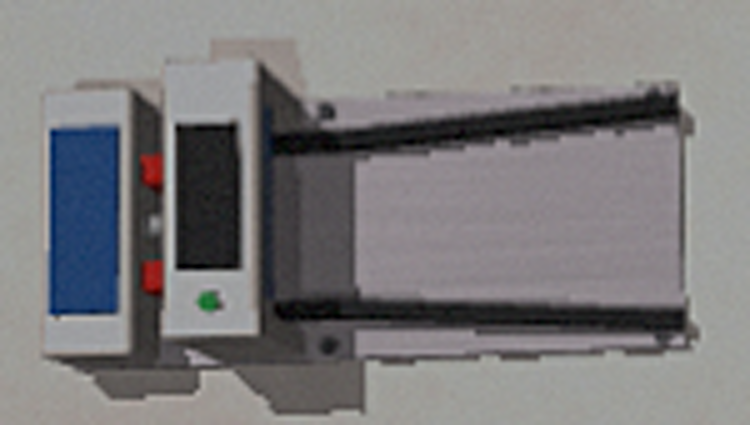

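```bash
cat > h.py <<'E'
import numpy as np, cv2
from scipy.optimize import least_squares
def K(p):
    f=240/np.tan(np.radians(p["vfov"])/2); return np.array([[f,0,p["cx"]],[0,f,p["cy"]],[0,0,1.]])
def proj(p,X):
    return cv2.projectPoints(np.asarray(X,float).reshape(-1,1,3),cv2.Rodrigues(p["R"])[0],p["t"],K(p),p["distortion"])[0].reshape(-1,2)
def back(p,uv,z):
    n=cv2.undistortPoints(np.array(uv,float).reshape(-1,1,2),K(p),p["distortion"]).reshape(-1,2)
    d=np.c_[n,np.ones(len(n))]@p["R"]; c=-p["R"].T@p["t"]
    return c+d*((z-c[2])/d[:,2])[:,None]
def place(q,M):
    c,s=np.cos(q[2]),np.sin(q[2]); M=np.asarray(M,float)
    return np.c_[q[0]+c*M[:,0]-s*M[:,1],q[1]+s*M[:,0]+c*M[:,1],M[:,2]]
def fit(p,M,uv,q0):
    s=least_squares(lambda q:(proj(p,place(q,M))-uv).ravel(),q0,x_scale=[.01,.01,.1])
    return s.x,s.fun.reshape(-1,2)
E
python3 - <<'E'
from h import *
from plant import r
p=r.camera_params("top")
cu=lambda a,s,o:(np.array(a,float)+.5)/s-.5+np.array(o)
uv=cu([(580,170),(582,92),(601,308),(82,112),(405,108),(415,290),(98,305)],8,(345,215))
M=[(-.058,0,.065),(-.07,-.03,.015),(-.07,.03,.015),(.07,-.025,.04),(-.015,-.025,.04),(-.015,.025,.04),(.07,.025,.04)]
# nose to +y(world): image left=+y, image up=+x ; carrier right(-y) -> +x = up
q,e=fit(p,M,uv,[.5,-.1,1.57]); print("car",q,np.degrees(q[2])); print(e.round(1).tolist())
g=place(q,[(-.058,0,.045)]); print("grip",g)
uv=cu([(167,60),(252,60),(262,335),(165,337),(44,92),(44,355),(680,84),(691,344)],5,(165,200))
M=[(.07,-.058,.104),(.03,-.058,.104),(.03,.058,.104),(.07,.058,.104),(.135,-.058,.058),(.135,.058,.058),(-.135,-.058,.008),(-.135,.058,.008)]
q,e=fit(p,M,uv,[.5,.1,1.57]); print("dock",q,np.degrees(q[2])); print(e.round(1).tolist())
print("lane_end",place(q,[(.08,0,.008)]),"home grip",place(q,[(.08-.128,0,.053)]))
print(r.get_state()["time_s"])
E
```

```text
car [ 0.56526008 -0.21539247  1.59872169] 91.60000539140539
[[0.4, 0.3], [0.8, -0.1], [0.4, 0.2], [-0.0, 0.7], [-0.6, -0.7], [-0.2, -0.2], [-0.7, -0.1]]
grip [[ 0.56687954 -0.27336986  0.045     ]]
dock [0.56459393 0.10566583 1.59524054] 91.40055029279482
[[-0.7, -0.3], [1.7, -1.3], [0.3, 0.6], [0.0, 1.0], [-0.4, -0.7], [-0.5, 0.9], [-0.1, -0.4], [-0.4, 0.2]]
lane_end [[0.56263859 0.18564193 0.008     ]] home grip [[0.56576714 0.05768017 0.053     ]]
1.05
```

The close crop confirms it: grey sled, white rack, blue post. I'll grip across the post's 16 mm side so the gripper body clears the head, with yaw at -88.4 and the wrist camera trailing. First I rotate, then travel.

```bash
python3 -m inch '0 0 0 0 0 .124 1;0 0 0 0 0 .124 1;0 0 0 0 0 .124 1;0 0 0 0 0 .124 1;0 0 0 0 0 .124 1;0 0 0 0 0 .124 1;0 0 0 0 0 .124 1;0 0 0 0 0 .124 1;0 0 0 0 0 .124 1;0 0 0 0 0 .124 1;0 0 0 0 0 .013 1;.031 -.0266 0 0 0 0 1;.031 -.0266 0 0 0 0 1;.031 -.0266 0 0 0 0 1;.031 -.0266 0 0 0 0 1;.031 -.0266 0 0 0 0 1;.031 -.0266 0 0 0 0 1;.031 -.0266 0 0 0 0 1;.031 -.0266 0 0 0 0 1;.031 -.0266 0 0 0 0 1'
python3 -m inch '.031 -.0266 0 0 0 0 1;.031 -.0266 0 0 0 0 1;.031 -.0266 0 0 0 0 1;.031 -.0266 0 0 0 0 1;.04 0 0 0 0 0 1;.04 0 0 0 0 0 1;.04 0 0 0 0 0 1;.04 0 0 0 0 0 1;.04 0 0 0 0 0 1;.04 0 0 0 0 0 1;.04 0 0 0 0 0 1;.04 0 0 0 0 0 1;.04 0 0 0 0 0 1;.04 0 0 0 0 0 1;.04 0 0 0 0 0 1;.04 0 0 0 0 0 1;.04 0 0 0 0 0 1;0 0 0 0 0 0 1;0 0 0 0 0 0 1'
```

```text
time_s: 2.72
tcp_pos: [0.441, 0.373, 0.227]
eef_rot: [-180.0, 0.0, -88.1]
contact_force: [0.3, 1.3, -0.0]
gripper_width: 0.0878
time_s: 4.3
tcp_pos: [0.5638, -0.2684, 0.2259]
eef_rot: [179.9, 0.0, -88.4]
contact_force: [1.2, 0.9, -0.2]
gripper_width: 0.0876
```

```bash
python3 - <<'E'
from h import *
from plant import r
import pickle
s=r.get_state(); p=r.camera_params("wrist"); im=r.capture("wrist")
cv2.imwrite("pics/w1.png",im[:,:,::-1]); pickle.dump((p,s),open("w1.pkl","wb"))
print(s["tcp_pos"],s["eef_rot"],-p["R"].T@p["t"])
print([(d["xy"],d["p"]) for d in r.recognise("carrier_grip","wrist")])
# predicted
q=[.56526,-.21539,1.5987]
print(proj(p,place(q,[(-.058,0,.065),(-.07,-.03,.015),(-.07,.03,.015),(.07,-.025,.04),(.07,.025,.04)])))
E
```

```text
[ 0.56380709 -0.26835717  0.22593795] [ 1.79948116e+02  7.18043668e-03 -8.84255394e+01] [ 0.56546221 -0.34280476  0.38403033]
[([600.9, 205.9], 0.72), ([314.6, 251.5], 0.62)]
[[317.77465067 213.08176074]
 [288.76544109 191.0928581 ]
 [347.68740135 191.09603114]
 [294.74249836 326.46347616]
 [341.96852034 326.45562103]]
```

View pics/w1.png

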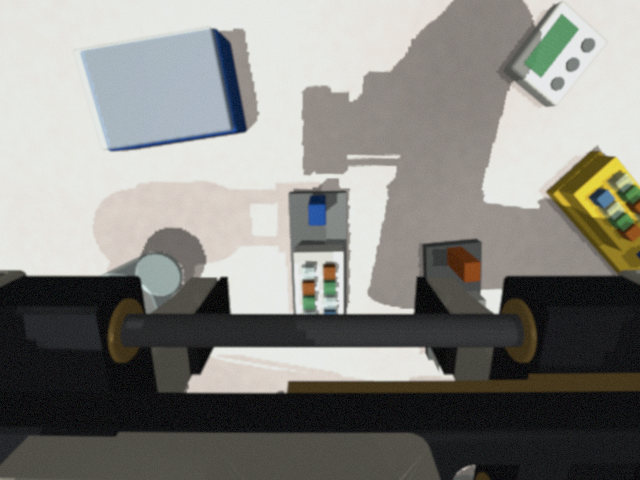

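The wrist view matches the prediction within 1 px: rear sled corners at (290,190) and (348,191), blue post at (317,212). The spare's orange post at (465,262) and the beaker at (160,275) are clear of the fingers. Next I descend and grip.

```bash
python3 - <<'E'
from h import *
from plant import r
p=r.camera_params("top")
print("beaker top",back(p,[(374,148),(372,165)],.085),"spare",back(p,[(396,308)],.065))
E
python3 -m inch '.005 -.0025 .03 0 0 0 .6;0 0 .035 0 0 0 .6;0 0 .035 0 0 0 .6;0 0 .035 0 0 0 .6;0 0 .03 0 0 0 .6;0 0 .02 0 0 0 .6;0 0 .015 0 0 0 .6;0 0 0 0 0 0 .6;0 0 0 0 0 0 .6' 40
```

```text
beaker top [[ 0.75263199 -0.1877891   0.085     ]
 [ 0.71551471 -0.18221259  0.085     ]] spare [[ 0.41953564 -0.22307463  0.065     ]]
time_s: 5.15
tcp_pos: [0.5671, -0.2698, 0.0264]
eef_rot: [179.9, 0.0, -88.2]
contact_force: [-0.1, 0.2, 0.1]
gripper_width: 0.0526
```

```bash
python3 -m inch '.0035 0 0 0 0 0 .6;0 0 0 0 0 0 .6;0 0 0 0 0 0 0;0 0 0 0 0 0 0;0 0 0 0 0 0 0;0 0 0 0 0 0 0;0 0 0 0 0 0 0;0 0 0 0 0 0 0;0 0 0 0 0 0 0;0 0 0 0 0 0 0' 40; python3 - <<'E'
from plant import r
import cv2
print(r.get_state()); cv2.imwrite("pics/w2.png",r.capture("wrist")[:,:,::-1])
E
```

```text
time_s: 5.98
tcp_pos: [0.5672, -0.2746, 0.0266]
eef_rot: [-180.0, -0.0, -88.4]
contact_force: [0.1, 0.3, 1.5]
gripper_width: 0.0158
{'time_s': 5.9833, 'joints': array([-8.11212837e+00,  2.71178873e+01, -1.81970274e+01,  7.80098920e-03,
       -4.46800995e+01,  9.71931911e+00]), 'qd': array([-0.02444427,  0.08639808,  0.02218348,  0.0371063 , -0.06591421,
       -0.01237384]), 'joint_torque': array([ 4.50478052e-02, -5.89459348e+01,  2.16684079e+01,  5.00784785e+00,
        4.89256158e-02, -7.63926585e-02]), 'tcp_pos': array([ 0.56720576, -0.27462298,  0.0266323 ]), 'eef_rot': array([-1.79996012e+02, -6.24866467e-03, -8.83872629e+01]), 'contact_force': array([0.11997922, 0.28828596, 1.49409311]), 'moment': array([ 0.01873698, -0.04730231,  0.05063801]), 'gripper_width': 0.015757010063323456}
```

View pics/w2.png

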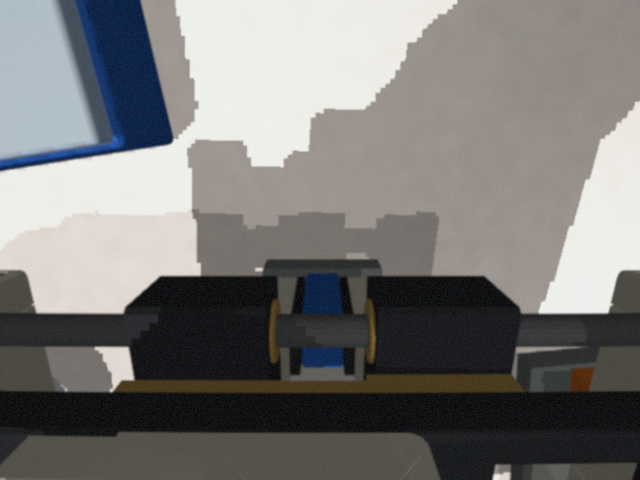

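Gripped: the opening is 15.8 mm and the post sits centred between the pads at (322,320). I'll lift and travel to behind the mouth.

```bash
python3 -m inch '0 0 -.008 0 0 0 0;0 0 -.015 0 0 0 0;0 0 -.012 0 0 0 0;-.010 -.0004 0 0 0 0 0;-.020 -.0007 0 0 0 0 0;-.025 -.0008 0 0 0 0 0;-.025 -.0008 0 0 0 0 0;-.025 -.0008 0 0 0 0 0;-.025 -.0008 0 0 0 0 0;-.025 -.0008 0 0 0 0 0;-.025 -.0008 0 0 0 0 0;-.025 -.0008 0 0 0 0 0;-.014 -.0006 0 0 0 0 0;-.006 0 0 0 0 0 0;0 0 0 0 0 0 0;0 0 0 0 0 0 0;0 0 0 0 0 0 0' 50; python3 - <<'E'
from plant import r
import cv2
s=r.get_state();print(s["tcp_pos"],s["eef_rot"],s["contact_force"],s["moment"],s["gripper_width"])
for n in ("top","scene"):
    im=r.capture(n)[:,:,::-1]; cv2.imwrite(f"pics/{n}3.png",im)
    im=im[180:300,160:400] if n=="top" else im[190:310,210:470]
    cv2.imwrite(f"pics/{n}3c.png",cv2.resize(im,None,fx=3,fy=3,interpolation=cv2.INTER_CUBIC))
E
```

```text
time_s: 7.45
tcp_pos: [0.5679, -0.05, 0.0615]
eef_rot: [180.0, -0.0, -88.4]
contact_force: [-0.4, 0.1, -3.6]
gripper_width: 0.0157
[ 0.56787925 -0.05003464  0.06149616] [ 1.79979831e+02 -3.93380410e-03 -8.84259680e+01] [-0.35753641  0.12647089 -3.64145854] [-0.09273466 -0.03941048  0.0034281 ] 0.01565516878985046
```

View pics/top3c.png

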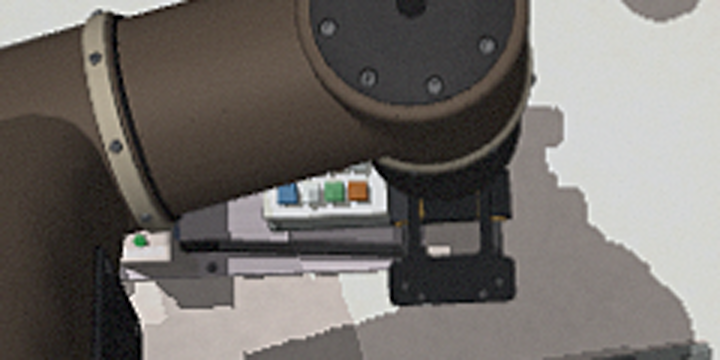

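View pics/scene3c.png

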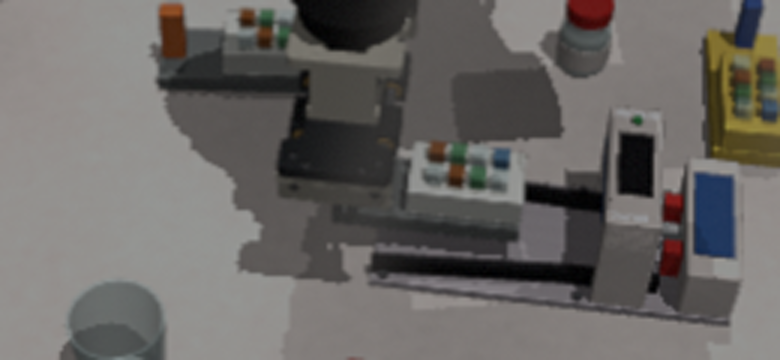

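The carrier is level and held over the mouth. I'll overlay the fitted dock and carrier in the scene view as an independent check of the lateral alignment.

```bash
python3 - <<'E'
from h import *
from plant import r
p=r.camera_params("scene")
im=cv2.imread("pics/scene3.png"); S=5; x0,y0=325,215
c=cv2.resize(im[y0:y0+90,x0:x0+145],None,fx=S,fy=S,interpolation=cv2.INTER_CUBIC)
def line(q,a,b,col):
    u=proj(p,place(q,[a,b])); u=(u-[x0,y0]+.5)*S-.5
    cv2.line(c,*[tuple(int(round(v)) for v in k) for k in u],col,1,cv2.LINE_AA)
d=[.5646,.10567,1.59524]
for s in (-1,1):
    line(d,(-.135,.058*s,.008),(.03,.058*s,.008),(0,0,255))
    line(d,(-.135,.043*s,.023),(.01,.033*s,.023),(0,255,255))
    line(d,(.03,.058*s,.104),(.07,.058*s,.104),(0,255,0))
line(d,(-.135,-.058,.008),(-.135,.058,.008),(0,0,255))
line(d,(.03,-.058,.104),(.03,.058,.104),(0,255,0)); line(d,(.07,-.058,.104),(.07,.058,.104),(0,255,0))
a=np.radians(91.6); k=[.5679-.058*-np.cos(a)*-1*-1,0,a]
k=[.5679+.058*np.cos(a),-.05+.058*np.sin(a),a]; z=.035
R=[(.07,-.025,.04+z),(-.015,-.025,.04+z),(-.015,.025,.04+z),(.07,.025,.04+z)]
for i in range(4): line(k,R[i],R[(i+1)%4],(255,0,255))
cv2.imwrite("pics/ov3.png",c)
E
```

```text
(no output)
```

View pics/ov3.png

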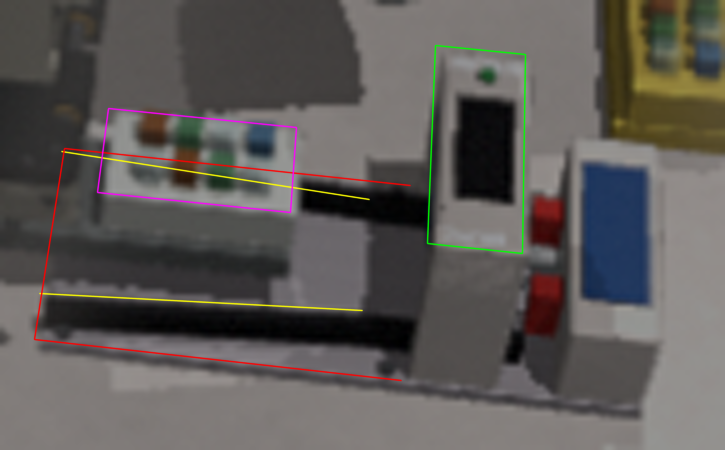

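Both overlays agree within about 1 px and the yaw matches; the dock may sit about 1 mm more towards +x. I'll lower the carrier into the open lane with its nose about 57 mm before the head.

```bash
python3 -m inch '0 -.001 .005 0 0 0 0;0 0 .008 0 0 0 0;0 0 .007 0 0 0 0;0 0 .004 0 0 0 0;0 0 .0015 0 0 0 0;0 0 0 0 0 0 0;0 0 0 0 0 0 0'; python3 -m inch '0 0 .001 0 0 0 0;0 0 0 0 0 0 0;0 0 0 0 0 0 0'; python3 - <<'E'
from plant import r
import cv2
s=r.get_state();print(s["tcp_pos"],s["contact_force"],s["moment"])
im=r.capture("scene")[:,:,::-1]
cv2.imwrite("pics/s4c.png",cv2.resize(im[215:305,300:470],None,fx=4.5,fy=4.5,interpolation=cv2.INTER_CUBIC))
E
```

```text
time_s: 8.13
tcp_pos: [0.5692, -0.0494, 0.0359]
eef_rot: [180.0, -0.0, -88.4]
contact_force: [0.8, 0.8, -2.7]
gripper_width: 0.0159
time_s: 8.38
tcp_pos: [0.5692, -0.0493, 0.0352]
eef_rot: [-180.0, 0.0, -88.4]
contact_force: [-0.4, 0.4, -3.6]
gripper_width: 0.0161
[ 0.56924856 -0.04931812  0.03523026] [-0.42204348  0.43406238 -3.62391961] [-0.12370793 -0.05090431  0.00600004]
```

View pics/s4c.png

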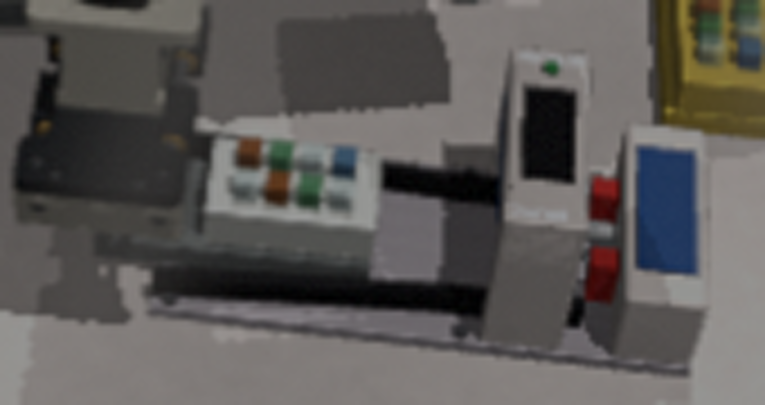

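The carrier sits between the rails, still a hair above the floor. I'll touch down, then slide towards the head.

```bash
python3 -m inch '0 0 .0006 0 0 0 0;0 0 0 0 0 0 0;0 0 0 0 0 0 0'; python3 -m inch '-.004 0 0 0 0 0 0;-.006 0 0 0 0 0 0;-.006 0 0 0 0 0 0;-.006 0 0 0 0 0 0;-.006 0 0 0 0 0 0;-.004 0 0 0 0 0 0;0 0 0 0 0 0 0' 60;  python3 -m inch '-.004 0 0 0 0 0 0;-.006 0 0 0 0 0 0;-.006 0 0 0 0 0 0;-.006 0 0 0 0 0 0;-.006 0 0 0 0 0 0;-.006 0 0 0 0 0 0;-.004 0 0 0 0 0 0;0 0 0 0 0 0 0;0 0 0 0 0 0 0'; python3 - <<'E'
from plant import r
import cv2
s=r.get_state();print(s["tcp_pos"],s["eef_rot"],s["contact_force"],s["moment"])
im=r.capture("scene")[:,:,::-1]
cv2.imwrite("pics/s5c.png",cv2.resize(im[215:305,300:470],None,fx=4.5,fy=4.5,interpolation=cv2.INTER_CUBIC))
E
```

```text
time_s: 8.68
tcp_pos: [0.5693, -0.0494, 0.0347]
eef_rot: [-180.0, 0.0, -88.4]
contact_force: [0.4, -0.4, -1.7]
gripper_width: 0.0158
time_s: 9.27
tcp_pos: [0.5685, -0.0162, 0.0346]
eef_rot: [-180.0, 0.0, -88.3]
contact_force: [0.2, 1.8, 0.1]
gripper_width: 0.0154
time_s: 10.02
tcp_pos: [0.5674, 0.0216, 0.0346]
eef_rot: [-180.0, 0.1, -88.4]
contact_force: [-1.0, 4.2, 2.4]
gripper_width: 0.0156
[0.56741561 0.02162562 0.03459952] [-1.79959501e+02  5.16680231e-02 -8.83595195e+01] [-0.97948556  4.17710645  2.44846307] [ 1.13038662  0.29009839 -0.00147786]
```

View pics/s5c.png

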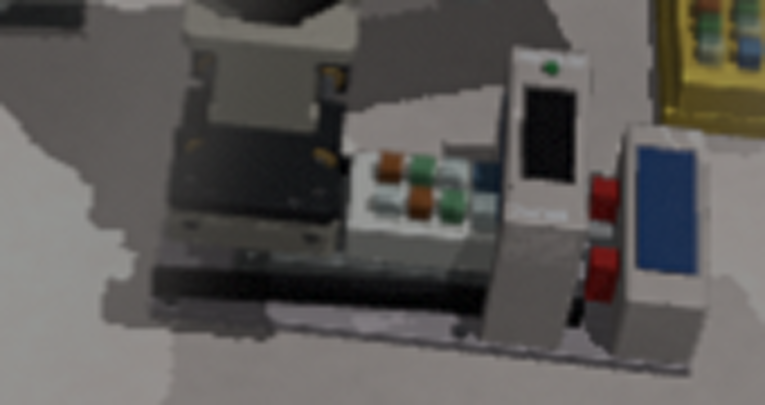

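```bash
python3 -m inch '0 0 0 0 0 0 0;0 0 0 0 0 0 0;0 0 0 0 0 0 0'; python3 -c "
from plant import r
s=r.get_state();print(s['tcp_pos'],s['contact_force'],s['moment'])"
```

```text
time_s: 10.32
tcp_pos: [0.5675, 0.0207, 0.0346]
eef_rot: [-180.0, 0.0, -88.4]
contact_force: [-0.3, 3.7, 2.8]
gripper_width: 0.0158
[0.56753284 0.02073013 0.03458542] [-0.34245382  3.65142913  2.82133763] [ 1.19428916  0.04035756 -0.05996284]
```

```bash
python3 -m inch '-.004 0 0 0 0 0 0;-.005 0 0 0 0 0 0;-.005 0 0 0 0 0 0;-.004 0 0 0 0 0 0;0 0 0 0 0 0 0'; python3 -m inch '-.002 0 0 0 0 0 0;-.002 0 0 0 0 0 0;-.002 0 0 0 0 0 0;0 0 0 0 0 0 0;0 0 0 0 0 0 0'; python3 -m inch '-.002 0 0 0 0 0 0;-.002 0 0 0 0 0 0;-.002 0 0 0 0 0 0;0 0 0 0 0 0 0;0 0 0 0 0 0 0'
```

```text
time_s: 10.73
tcp_pos: [0.5666, 0.0391, 0.0346]
eef_rot: [180.0, -0.0, -88.4]
contact_force: [-1.2, -0.6, 5.7]
gripper_width: 0.0158
time_s: 11.15
tcp_pos: [0.5663, 0.0443, 0.0346]
eef_rot: [180.0, -0.0, -88.4]
contact_force: [-1.0, -4.9, 5.9]
gripper_width: 0.0159
time_s: 11.57
tcp_pos: [0.5659, 0.0497, 0.0346]
eef_rot: [179.9, -0.1, -88.4]
contact_force: [-0.8, -7.6, 6.4]
gripper_width: 0.0157
```

```bash
python3 -m inch '-.002 0 0 0 0 0 0;-.002 0 0 0 0 0 0;0 0 0 0 0 0 0;0 0 0 0 0 0 0'; python3 -m inch '-.001 0 0 0 0 0 0;-.001 0 0 0 0 0 0;0 0 0 0 0 0 0;0 0 0 0 0 0 0'; python3 -m inch '-.001 0 0 0 0 0 0;0 0 0 0 0 0 0;0 0 0 0 0 0 0'
```

```text
time_s: 11.9
tcp_pos: [0.5657, 0.0534, 0.0346]
eef_rot: [179.9, -0.1, -88.4]
contact_force: [-0.7, -8.8, 7.2]
gripper_width: 0.0154
time_s: 12.23
tcp_pos: [0.5656, 0.0551, 0.0346]
eef_rot: [179.9, -0.1, -88.4]
contact_force: [0.6, -10.6, 7.9]
gripper_width: 0.0155
time_s: 12.48
tcp_pos: [0.5656, 0.0561, 0.0346]
eef_rot: [179.9, -0.1, -88.4]
contact_force: [1.0, -10.4, 6.4]
gripper_width: 0.0155
```

```bash
for i in 1; do python3 -m inch '-.001 0 0 0 0 0 0;0 0 0 0 0 0 0;0 0 0 0 0 0 0'; python3 -m inch '-.0007 0 0 0 0 0 0;0 0 0 0 0 0 0;0 0 0 0 0 0 0'; python3 -m inch '-.0007 0 0 0 0 0 0;0 0 0 0 0 0 0;0 0 0 0 0 0 0'; done
```

```text
time_s: 12.73
tcp_pos: [0.5655, 0.057, 0.0346]
eef_rot: [179.9, -0.1, -88.4]
contact_force: [0.9, -11.3, 6.5]
gripper_width: 0.0157
time_s: 12.98
tcp_pos: [0.5655, 0.0576, 0.0346]
eef_rot: [179.9, -0.1, -88.4]
contact_force: [-0.2, -12.1, 7.4]
gripper_width: 0.0157
time_s: 13.23
tcp_pos: [0.5654, 0.0578, 0.0346]
eef_rot: [179.9, -0.1, -88.4]
contact_force: [-0.1, -13.6, 6.4]
gripper_width: 0.016
```

```bash
python3 -m inch '-.0007 0 0 0 0 0 0;0 0 0 0 0 0 0;0 0 0 0 0 0 0'; python3 -m inch '-.0007 0 0 0 0 0 0;0 0 0 0 0 0 0;0 0 0 0 0 0 0'; python3 - <<'E'
from plant import r
import cv2
s=r.get_state();print(s["tcp_pos"],s["eef_rot"],s["contact_force"],s["moment"])
im=r.capture("scene")[:,:,::-1]
cv2.imwrite("pics/s6c.png",cv2.resize(im[215:305,350:470],None,fx=6,fy=6,interpolation=cv2.INTER_CUBIC))
E
```

```text
time_s: 13.48
tcp_pos: [0.5651, 0.0579, 0.0346]
eef_rot: [179.9, -0.2, -88.5]
contact_force: [1.0, -17.8, 7.6]
gripper_width: 0.0153
time_s: 13.73
tcp_pos: [0.565, 0.0579, 0.0346]
eef_rot: [179.9, -0.2, -88.5]
contact_force: [1.7, -21.8, 9.0]
gripper_width: 0.0157
[0.56502159 0.05792888 0.03463085] [179.85005405  -0.22017373 -88.47573284] [  1.69027828 -21.80903874   9.00294895] [-6.83726527 -1.09595624 -0.39437497]
```

View pics/s6c.png

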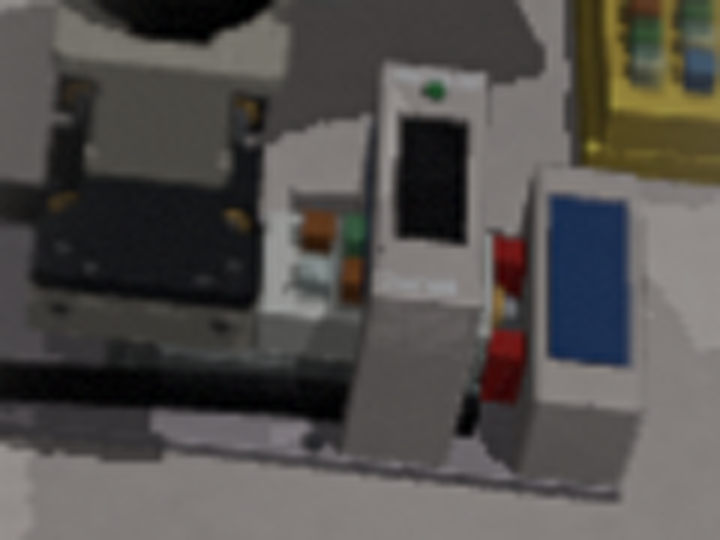

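The nose meets both red stops at crop pixels (508,262) and (502,365). Motion stopped at y=0.0579 (0.0577 expected) while the force kept rising. I'll add a little push and check that it holds steady.

```bash
python3 -m inch '-.0006 0 0 0 0 0 0;0 0 0 0 0 0 0;0 0 0 0 0 0 0'; python3 -m inch '0 0 0 0 0 0 0;0 0 0 0 0 0 0;0 0 0 0 0 0 0;0 0 0 0 0 0 0;0 0 0 0 0 0 0;0 0 0 0 0 0 0;0 0 0 0 0 0 0;0 0 0 0 0 0 0;0 0 0 0 0 0 0;0 0 0 0 0 0 0;0 0 0 0 0 0 0;0 0 0 0 0 0 0'; python3 - <<'E'
from plant import r
import cv2
im=r.capture("wrist")[:,:,::-1]; cv2.imwrite("pics/w7.png",im)
im=r.capture("scene")[:,:,::-1]; cv2.imwrite("pics/s7.png",im)
E
```

```text
time_s: 14.03
tcp_pos: [0.5649, 0.0579, 0.0346]
eef_rot: [179.8, -0.3, -88.5]
contact_force: [2.6, -23.7, 7.9]
gripper_width: 0.0156
time_s: 15.03
tcp_pos: [0.565, 0.0579, 0.0346]
eef_rot: [179.8, -0.3, -88.5]
contact_force: [3.3, -24.4, 8.6]
gripper_width: 0.0157
```

View pics/w7.png

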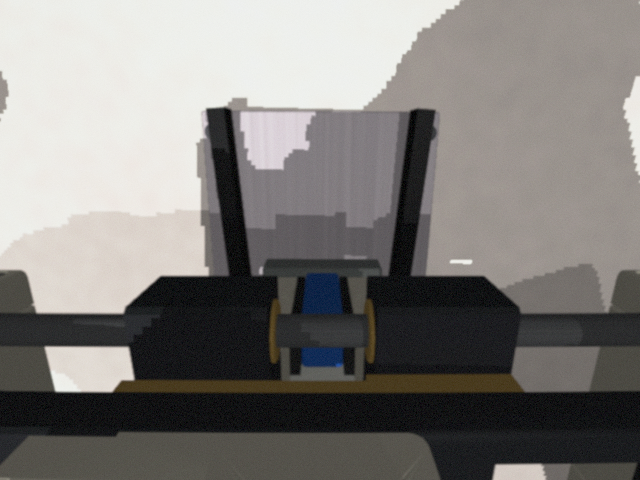

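View pics/s7.png

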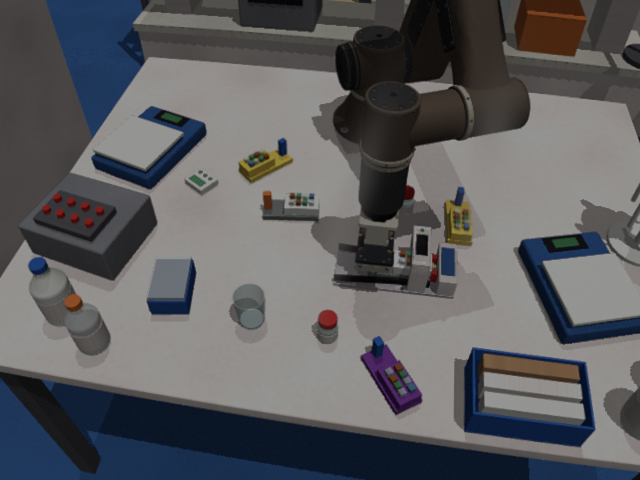

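The push holds steady at 24 N for 1 s. The post is still centred in the pads at (322,320) and the carrier is centred between the rails. The spare, jars, beaker, tip box and timer are where they were. Handing in.

```bash
python3 -c "
from plant import r
print(r.close_job())"
```

```text
the job is handed in; nothing more can be done
None
```

The blue-post carrier is in the dock with its filters leading and its nose against both red hard stops. I handed the job in at about 15 s, with the gripper still holding it there under a 60 N grip. I gripped it by the post, lowered it into the open lane behind the head and slid it in on the lane floor.

**At the stops:**
- Motion stopped at y = 0.0579 m, against 0.0577 m expected from the camera fit, while the push force kept rising.
- I estimate the plunger is fully pushed in; its joint reading is not in the state. The scene view shows the nose against both stops.

**Push and grip:** the push held steady at about 24 N for 1 s. By estimate about 7 N of that is the plunger, 1–4 N is friction and the rest is on the stops. The finger opening stayed at about 15.7 mm, so the post did not slip.

**Bystanders:** the spare carrier, look-alikes and everything else visible in the last scene view stand where they were. The jar beside the arm is partly hidden in that view, but its visible cap is in place.

**Disagreements:**
- The scene view put the dock about 1 mm further in +x than the top view did. That is within the rails' play, and the sideways force at the end was about 3 N.
- While paused in the lane before the plunger, the force along the lane read +4 N, opposite to what I expected. I took that as friction after a small overshoot; the sign was right from the plunger on.

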